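# Dish under the nut, then hold the hidden bolt head

### The job

I am about to take the nut off the clip stand. First slide the small metal dish along the bench until it stands underneath the nut, so that the nut would fall into it; then reach down into the narrow gap behind the bracket, grip the hidden bolt head, turn it until the spanner on the nut has lifted off the bushing and lies level, and keep holding it there so it cannot turn: finish while still gripping the head. Do not lift or tip the dish, do not touch the spanner, and leave the bushing, jar, stick holder and loupes where they are.

Things in the scene. Friction and masses are not known exactly. Their poses are not given: they have to be found in the camera images.
- stand: Spring clip stand, fixed. x axis: along the bolt from hidden head to nut; y: to the spanner's side; z up. Origin: on the bench below the bolt's axis, in the bracket's gap-side face. Base 10 mm thick, x -50 to 8 mm, y -150 to 50. Bracket: upright plate x 0 to 8, y -50 to 50, top 102 mm above the bench. At y -141 to -79 spring leaves hold a steel insert 68 mm high.
- bolt_head: Hidden hexagon head in the gap: 24 mm across flats, 28 across corners, 16 thick along the bolt, 2 mm washer to the bracket. Origin: its centre, on the bolt's axis, 85 mm above the bench. x along the bolt to the nut; it turns with the bolt. Two flats face its own +y and -y: upright when the spanner is level; while its end hangs, the grip line from above leans to the spanner's side by that angle.
- nut: Hexagon nut in front of the bracket, 24 mm across flats, 14 mm thick, 85 mm above the bench, centre 45 mm out from the bracket's gap-side face; a round sleeve fills the space to the bracket. Origin: its centre. The bolt ends 56 mm from the gap-side face. The nut is seized: head, bolt, nut and spanner turn as one.
- spanner: Steel open-ended spanner stuck on the nut, in the nut's plane, 171 mm from the bolt's axis to its end, shank 13 mm high and 6 mm thick, jaw 42 mm high, 0.12 kg. Origin: on the bolt's axis in the nut; y axis points along the shank. It turns with the bolt; not to be touched.
- bolt (a joint): Turn of head, bolt, nut and spanner about the bolt's axis, rad: 0 = spanner level, negative = spanner's end hangs down (starts about -0.29 to -0.38, resting on the bushing), positive = end raised. Turns easily, so it drops back under the spanner's weight (about 0.08 N m) when not held. Stops at -0.7 and 0.7.
- dish: Round open metal dish, loose on the bench, 100 mm across, 24 mm high, nearly upright 3 mm wall, 0.11 to 0.23 kg. Origin: centre of its underside. It starts on the nut's side of the stand, 190 to 280 mm out from the bracket. It may stand with its rim against the bracket.
- bushing: Bronze bushing, a plain ring 36 mm across, 36 mm high, standing loose under the spanner and carrying its end. 0.2 kg. Origin: centre of its underside.
- jar: Sealed amber jar, 54 mm across, 55 mm high; bystander. Origin: centre of its underside.
- stick_holder: Lacquered wooden block 70 x 110 x 45 mm with upright polishing sticks up to about 150 mm high; bystander. Origin: centre of its underside.
- loupes: Pair of red plastic magnifier loupes side by side, 90 x 38 mm, 31 mm high; bystander. Origin: centre of the underside.
- gap (a point): Middle of the gap's mouth, 102 mm above the bench, straight above the bolt's axis. The gap lies between the bracket and a second plate of the same size behind it; it is 42 mm wide (along the stand's x, 21 mm each way from here), 100 mm long along the stand's y, open above and at both ends. Axes as the stand's.

How it is judged:
On the way, in this order (a step that is already met when the one before it is completed fails the run):
1. the dish stands under the nut (horizontal distance between dish and nut below 0.032 m and linear speed of dish below 0.02 m/s and height (world z) of dish below 0.005 m), for 0.2 s.
2. the fingers grip the bolt head (contact force between the fingers and bolt_head above 4 N), for 0.2 s.
At the end, for the whole second after the job is handed in: The fingers press on the bolt head with over 4 N; the spanner is within 5 degrees (0.09 rad) of level, still, and rests on or touches nothing but the nut; the dish stands on the bench with its centre within 32 mm (horizontally) of the nut's centre (contact force between the fingers and bolt_head above 4 N and value of joint bolt between -0.09 and 0.09 rad and velocity of joint bolt between -0.05 and 0.05 rad/s and contact force between spanner and anything else below 0.15 N and horizontal distance between dish and nut below 0.032 m and height (world z) of dish below 0.005 m); the arm keeps its last pose, push and grip.
It fails at once if the robot touches the spanner (contact force between any of the fingers, the arm and spanner above 1 N).
It fails at once if the dish is lifted or tipped (height (world z) of dish above 0.012 m or angle between dish's own z axis and vertical above 0.25 rad).
It fails at once if the bushing, jar, stick holder or loupes are moved (distance of any of bushing, jar, stick_holder, loupes from where it was at the start of the episode above 0.02 m).
It also fails if it takes over 48 s, if anything falls off the work surface, if the arm or the gripper's body presses on something with over 40 N, if the wrist force passes 120 N, or if a joint passes its speed limit or range.

### The arm

A 6-joint arm with a two-finger parallel gripper is mounted at the origin on the work surface. World frame = base frame: x ahead of the robot, y to its left, z up, the work surface at z = 0. Lengths are in m, angles in rad, forces in N, time in s.
With the tool pointing down it reaches from about 0.275 to 0.825 m from the base axis. Payload 5.2 kg.
Tool frame: the origin (TCP) lies at the very end of the fingers, on their centre line; the grasp point (between the pads) lies 19 mm behind it (ctrl.grasp_offset is the distance from the TCP to the grasp point, in m); z points along the fingers, y is the line along which they close (so a half turn about z gives the same grasp; the last joint's range is limited). The gripper opens to 93 mm and grips with 3 to 60 N. Pads are 15 mm wide; open, the fingers measure 128 mm over their backs; the gripper's body (75 mm by 188 mm) begins 65 mm behind the grasp point.
Start: joints at [1.035, 0.259, 1.535, -0, 1.348, -0.203], TCP at [0.18, 0.52, 0.219] pointing down, gripper open.
Joint ranges: [-3.14, 3.14], [-0.91, 2.08], [0.19, 2.58], [-1.22, 4.36], [0.22, 2.71], [-3.12, 3.12]. Speed limits (rad/s): [2.57, 2.57, 3.14, 3.14, 3.14, 3.14].

### API

Orientations are given as a rotation vector (axis times angle).
In Python, from workcell import telemetry, get_image, ctrl gives the robot as it stands.
- The arm moves only by the tool drive_tool, never from a script. Its argument "commands" is a list of rows, each a list of 7 numbers: the shift along the tool's x, y, z each as a share of 0.03 m, from -1 to 1, then the turn, a rotation vector about the tool's x, y, z each as a share of 4 degrees, from -1 to 1, then the opening in per cent of the stroke, from 0 (shut) to 100 (fully open). In form: [[tx, ty, tz, rx, ry, rz, hand], ...]. A call has 1 to 5 rows; each row shifts and turns the commanded pose from where the row before left it, along the tool's axes as they then stand; what a row does not reach is not made up. A row lasts 1/12 s, in which the tool goes at most 41.7 mm and 7.16 degrees, less where a joint would pass 70% of its speed; a pose out of reach is approached as far as the arm can. A call with a number of a shift or a turn outside -1 to 1 is refused whole. A call with a gripper value outside its range is refused whole. The fingers move at their own pace and stop on an object; "force" is the grip in N (left out, the last holds). Time passes only in rows, so rows that do not move let the fingers close. It gives the time, the measured TCP pose, the force, the opening and the grip force at its end, in the units of the state.
- telemetry.read_state(): the state, without advancing time (a new reading comes with each control period).
- get_image(name): name is "scene" or "top"; returns a dict with "img" (400x640x3 uint8, red, green, blue), "fx", "fy", "cx", "cy" (pixels), "origin" and "attitude" of the camera in the world. Camera axes: x right, y up, looking along -z (the intrinsics and any distortion apply to the point x, -y, -z); pixel columns grow to the right and rows downward; lengths in m; the calibration is good to about 2 mm. A picture is of the moment at which its call begins. There is no depth.
- ctrl.hand_in(): hands the job in; it is judged then, once.
The state is a dict: "t": time; "joint_pos": joint angles; "qvel": joint speeds; "effort": joint torques, N m; "tcp_pos": TCP position; "ee_rot": TCP orientation; "force": force on the tool from outside, world axes, zero at the start; "torque": the same for the moment, N m; "width": opening from 0.0 (shut) to 1.0 (fully open); "finger_force": force on a finger pad.
Only numpy, scipy, OpenCV 4.12 (cv2) and the standard library are available. Lean on these libraries where they do the work, as an engineer would, in place of code of your own. Each camera call takes 0.05 s, during which the arm holds its last target. There are 200 camera calls.

## Working session

There is one attempt and no reset: what is moved stays moved. The work goes in short steps, Python scripts to look and compute and a tool call to move; the robot and the scene stay as the last step left them, time stands still between calls to the robot, and variables do not carry over. Pictures are saved under pics/ and viewed, at most 10 in all, crops included, and the job is handed in when it is done.

Besides the shell and the picture viewer there is one more tool, called after ">>>" as name(argument=value, ...) on one line, values as JSON. drive_tool: Moves the arm, as the interface text tells. Shift numbers are shares of 0.03 m and turn numbers shares of 4 degrees, none past 1 either way. Its arguments: {"type":"object","properties":{"commands":{"type":"array"},"force":{"type":"number"}},"required":["commands"]}

```bash
mkdir -p pics; ls
python3 - <<'E'
from workcell import telemetry,get_image,ctrl
import cv2,pickle
for n in("scene","top"):
    d=get_image(n); pickle.dump(d,open(f"pics/{n}0.pkl","wb")); cv2.imwrite(f"pics/{n}0.png",d["img"][:,:,::-1])
    print({k:v for k,v in d.items() if k!="img"})
print(telemetry.read_state(),ctrl.grasp_offset)
E
```

```text
pics
{'fx': 477.1541725760029, 'fy': 477.1541725760029, 'cx': 321.3664410469024, 'cy': 197.20791610314888, 'origin': array([1.39963192, 0.5082142 , 0.86694734]), 'attitude': array([0.53425166, 0.93899215, 1.90607701])}
{'fx': 444.7629832822795, 'fy': 444.7629832822795, 'cx': 315.42691599218915, 'cy': 189.3693734068204, 'origin': array([3.92810630e-01, 4.89937274e-04, 1.45842541e+00]), 'attitude': array([ 0.08955091, -0.07091244, -1.55650257])}
{'t': 0.1, 'joint_pos': array([ 1.03521338e+00,  2.59268240e-01,  1.53594312e+00,  4.31673602e-05,
        1.34799112e+00, -2.02806454e-01]), 'qvel': array([ 0.00069382, -0.00086372, -0.0015236 , -0.0007112 , -0.00048794,
       -0.00065456]), 'effort': array([ 1.73377965e-03, -4.38210869e+01, -2.84638900e+01,  7.20492750e-02,
        3.62858491e-02, -3.90256037e-05]), 'tcp_pos': array([0.1793881 , 0.51942388, 0.2179141 ]), 'ee_rot': array([-5.20227461e-01, -3.09759035e+00,  2.33399821e-03]), 'force': array([-1.07713888, -0.03918295,  0.31371705]), 'torque': array([ 0.01955325, -0.04832317,  0.00389791]), 'finger_force': 0.0, 'width': 1.000461056811594} 0.0188
```

View pics/scene0.png

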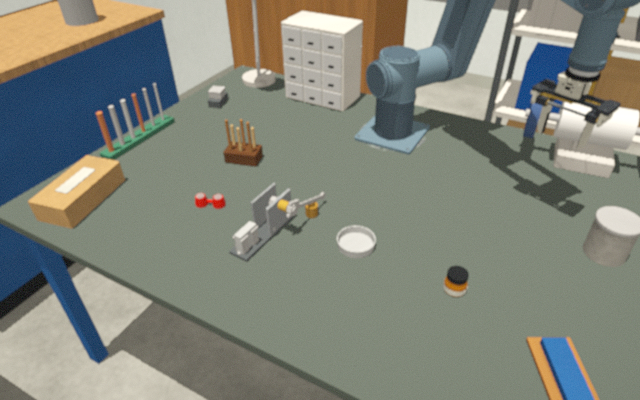

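View pics/top0.png

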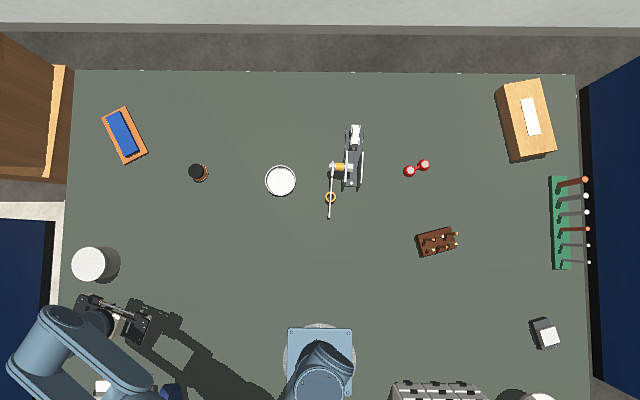

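The scene picture shows the stand near (265,215), the dish at (356,240), the spanner ending at (323,196) on the bushing at (312,210). In the top picture, the stand is around (350,160), the dish at (281,181), the bushing at (330,197), the jar at (198,173), the loupes at (416,168) and the stick holder at (437,241).

```bash
cat > h.py <<'E'
import numpy as np,cv2,pickle
from scipy.spatial.transform import Rotation as R
def ray(d,u,v):
    r=R.from_rotvec(d["attitude"]).as_matrix()@np.array([(u-d["cx"])/d["fx"],-(v-d["cy"])/d["fy"],-1.])
    return d["origin"],r
def onz(d,u,v,z):
    o,r=ray(d,u,v); return o+r*(z-o[2])/r[2]
def proj(d,p):
    q=R.from_rotvec(d["attitude"]).as_matrix().T@(np.array(p)-d["origin"])
    return np.array([d["cx"]-d["fx"]*q[0]/q[2],d["cy"]+d["fy"]*q[1]/q[2]])
def crop(d,x0,y0,w,h,s,f):
    cv2.imwrite(f,cv2.resize(d["img"][y0:y0+h,x0:x0+w,::-1],None,fx=s,fy=s,interpolation=cv2.INTER_CUBIC))
def load(n): return pickle.load(open(f"pics/{n}.pkl","rb"))
E
python3 - <<'E'
from h import *
t=load("top0");s=load("scene0")
a=cv2.resize(t["img"][112:227,260:390,::-1],None,fx=5,fy=5,interpolation=cv2.INTER_CUBIC)
cv2.imwrite("pics/tc.png",a)
crop(s,220,170,160,100,5,"pics/sc.png")
E
```

```text
(no output)
```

View pics/tc.png

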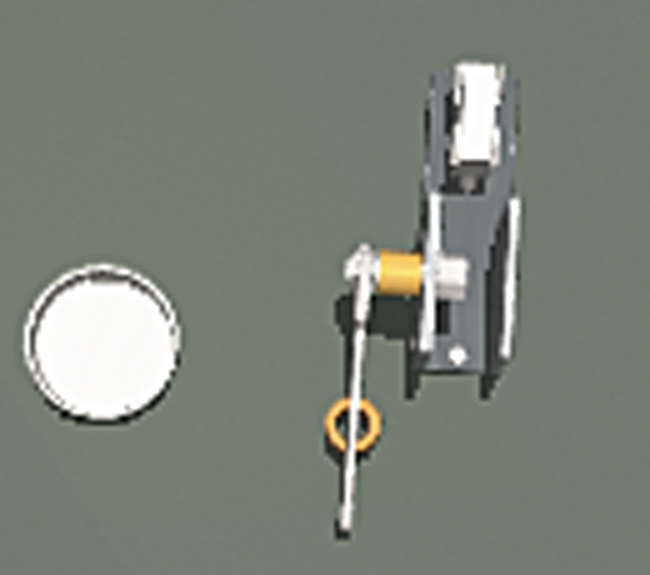

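View pics/sc.png

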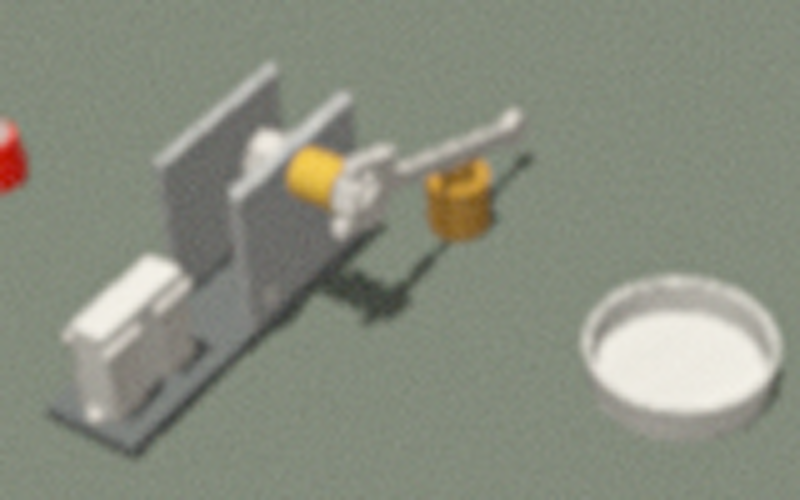

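The crops show the bracket tops as light strips (435,193)-(428,352) and (515,198)-(505,358) in the top crop. The head is at (453,277), the nut near (362,268), and the dish rim is centred at (102,342).

Run:
```python
from h import *
np.set_printoptions(precision=4,suppress=True)
t=load("top0");s=load("scene0")
T=lambda c,z:onz(t,260+(c[0]+.5)/5-.5,112+(c[1]+.5)/5-.5,z)
S=lambda c,z:onz(s,220+(c[0]+.5)/5-.5,170+(c[1]+.5)/5-.5,z)
F=[T((435,193),.102),T((428,352),.102)];B=[T((515,198),.102),T((505,358),.102)]
print("F",F,"B",B)
print("lens",np.linalg.norm(F[0]-F[1]),np.linalg.norm(B[0]-B[1]))
yf=F[1]-F[0]+B[1]-B[0];yf[2]=0;yf/=np.linalg.norm(yf)
mf=(F[0]+F[1])/2;mb=(B[0]+B[1])/2
print("yaxis",yf,np.degrees(np.arctan2(yf[1],yf[0])),"mid",mf,mb,np.linalg.norm(mf-mb))
xs=np.array([-yf[1],yf[0],0]); print("xaxis",xs,"sep",(mf-mb)@xs,(mf-mb)@yf)
print("spanner end/jaw",T((345,525),.03),T((363,268),.1),T((400,272),.1))
# scene top edges of plates
print("scene F",S((238,186),.102),S((348,96),.102),"B",S((160,160),.102),S((272,66),.102))
for d,n,c in((t,'t',(281,181)),(s,'s',(356,240))):
    g=d["img"].astype(int); m=((g.min(2)>150)).astype(np.uint8)
    k,l,st,ce=cv2.connectedComponentsWithStats(m)
    i=l[c[1],c[0]]; print(n,st[i])
    cs=cv2.findContours((l==i).astype(np.uint8),0,1)[0][0][:,0]
    P=np.array([onz(d,u,v,.024)[:2] for u,v in cs]);
    if n=='t': 
        A=np.c_[2*P,np.ones(len(P))];q=np.linalg.lstsq(A,(P**2).sum(1),rcond=None)[0];print("dish",q[:2],np.sqrt(q[2]+q[0]**2+q[1]**2))
# dish rim in scene: left, right extremes of rim ellipse
print("dish scene",[S(c,.024) for c in((582,345),(781,345),(680,276))])
def mask(lo,hi,d): return cv2.inRange(cv2.cvtColor(d["img"],cv2.COLOR_RGB2HSV),lo,hi)
print("bush top",T((353,425),.036),"scene",S((460,172),.036))
print("jar",onz(t,198,172,.055),"loup",onz(t,409,171,.031),onz(t,424,165,.031),"holder",onz(t,436,242,.045))
```

```text
F [array([ 0.6549, -0.0772,  0.102 ]), array([ 0.5559, -0.0735,  0.102 ])] B [array([ 0.6523, -0.1266,  0.102 ]), array([ 0.5527, -0.1207,  0.102 ])]
lens 0.09911801094052547 0.09978051386750729
yaxis [-0.9988  0.048   0.    ] 177.2470514342943 mid [ 0.6054 -0.0753  0.102 ] [ 0.6025 -0.1237  0.102 ] 0.04840044803141496
xaxis [-0.048  -0.9988  0.    ] sep -0.048397485378254335 -0.00053551722974978
spanner end/jaw [ 0.4521 -0.025   0.03  ] [ 0.6078 -0.0332  0.1   ] [ 0.6056 -0.056   0.1   ]
scene F [ 0.6491 -0.08    0.102 ] [ 0.5581 -0.0712  0.102 ] B [ 0.6506 -0.1277  0.102 ] [ 0.5546 -0.1222  0.102 ]
t [265 165  31  31 689]
dish [0.57   0.1348] 0.04891363022983948
s [336 225  41  29 878]
dish scene [array([0.5964, 0.0905, 0.024 ]), array([0.5478, 0.1808, 0.024 ]), array([0.524 , 0.1114, 0.024 ])]
bush top [ 0.516  -0.0293  0.036 ] scene [ 0.5156 -0.0287  0.036 ]
jar [0.588 0.394 0.055] loup [ 0.6027 -0.2832  0.031 ] [ 0.6229 -0.3318  0.031 ] holder [ 0.376  -0.3634  0.045 ]
```

```bash
cat >> h.py <<'E'
YS=np.array([-.9988,.048,0]);XS=np.array([.048,.9988,0])
def tgt(lean=0,flip=1):
    # tool z = -head z when spanner hangs by lean (rad); tool y = flip*stand y leaned
    r=R.from_rotvec(-lean*XS).as_matrix(); z=-r@[0,0,1]; y=flip*(r@YS); return R.from_matrix(np.c_[np.cross(y,z),y,z])
def need(pos,rot):
    from workcell import telemetry
    s=telemetry.read_state(); r=R.from_rotvec(s["ee_rot"])
    print("t",s["t"],"tcp",s["tcp_pos"].round(4),"F",s["force"].round(1),"w",round(s["width"],3),"ff",round(s["finger_force"],1),"j",s["joint_pos"].round(2))
    print("shift rows(0.03)",(r.inv().apply(np.array(pos)-s["tcp_pos"])/.03).round(2),"turn rows(4deg)",(np.degrees((r.inv()*rot).as_rotvec())/4).round(2))
    return r
E
python3 - <<'E'
from h import *
s=load("scene0")
n=np.array([.6072,-.0336,.085])
o,r=ray(s,220+(512.5)/5-.5,170+(118.5)/5-.5); k=((n-o)@XS)/(r@XS); p=o+k*r; print(p,(p-n)@YS, np.arctan2(n[2]-p[2],(p-n)@YS))
for f in(1,-1):
    q=need([.572,.22,.15],tgt(0,f)); print(q.as_matrix().round(3))
E
```

```text
[ 0.46010578 -0.02653099  0.03705491] 0.14725701433812302 0.31476344181780747
t 0.1 tcp [0.1794 0.5194 0.2179] F [-1.1 -0.   0.3] w 1.0 ff 0.0 j [ 1.04  0.26  1.54  0.    1.35 -0.2 ]
shift rows(0.03) [-15.63  -5.15   2.27] turn rows(4deg) [-1.000e-02 -2.000e-02 -2.658e+01]
[[-0.945  0.327 -0.001]
 [ 0.327  0.945 -0.001]
 [ 0.    -0.002 -1.   ]]
t 0.1 tcp [0.1794 0.5194 0.2179] F [-1.1 -0.   0.3] w 1.0 ff 0.0 j [ 1.04  0.26  1.54  0.    1.35 -0.2 ]
shift rows(0.03) [-15.63  -5.15   2.27] turn rows(4deg) [-2.000e-02  1.000e-02  1.842e+01]
[[-0.945  0.327 -0.001]
 [ 0.327  0.945 -0.001]
 [ 0.    -0.002 -1.   ]]
```

>>> drive_tool(commands=[[-0.98,-0.17,0,0,0,1,54],[-0.98,-0.17,0,0,0,1,54],[-0.98,-0.17,0,0,0,1,54],[-0.98,-0.17,0,0,0,1,54],[-0.98,-0.17,0,0,0,1,54]])

```text
t: 0.52
tcp_pos: [0.2992, 0.4297, 0.2182]
ee_rot: [-1.055, -2.959, 0.001]
force: [-0.1, 0.4, -0.0]
width: 0.693
finger_force: 0.0
```

>>> drive_tool(commands=[[-0.98,0.17,0,0,0,1,54],[-0.98,0.17,0,0,0,1,54],[-0.98,0.17,0,0,0,1,54],[-0.98,0.17,0,0,0,1,54],[-0.98,0.17,0,0,0,1,54]])

```text
t: 0.93
tcp_pos: [0.4176, 0.3398, 0.2182]
ee_rot: [-1.553, -2.73, 0.001]
force: [1.0, -0.3, -0.2]
width: 0.539
finger_force: 0.0
```

>>> drive_tool(commands=[[-0.85,0.5,0,0,0,1,54],[-0.85,0.5,0,0,0,1,54],[-0.85,0.5,0,0,0,1,54],[-0.85,0.5,0,0,0,1,54],[-0.85,0.5,0,0,0,1,54]])

```text
t: 1.35
tcp_pos: [0.5357, 0.2521, 0.2181]
ee_rot: [-2.003, -2.419, 0.001]
force: [0.4, 0.6, 0.4]
width: 0.542
finger_force: 0.0
```

>>> drive_tool(commands=[[0,0,0.5,0,0,1,54],[0,0,0.5,0,0,1,54],[0,0,0.5,0,0,1,54],[0,0,0.5,0,0,0.4,54],[0,0,0,0,0,0,54]])

```text
t: 1.77
tcp_pos: [0.5326, 0.2523, 0.1549]
ee_rot: [-2.272, -2.165, 0.009]
force: [-0.4, 0.7, -1.1]
width: 0.539
finger_force: 0.0
```

```bash
python3 -c "
from h import *
print(need([.567,.215,.014],tgt(0,-1)).as_matrix().round(3))"
```

```text
t 1.7667 tcp [0.5326 0.2523 0.1549] F [-0.4  0.7 -1.1] w 0.539 ff 0.0 j [ 0.25  0.38  1.52 -0.    1.24  0.3 ]
shift rows(0.03) [-1.18  1.24  4.69] turn rows(4deg) [-0.09  0.03  0.  ]
[[ 0.048  0.999 -0.007]
 [ 0.999 -0.048 -0.002]
 [-0.002 -0.007 -1.   ]]
```

>>> drive_tool(commands=[[-0.4,0.4,0.8,0,0,0,54],[-0.4,0.4,0.8,0,0,0,54],[-0.4,0.4,0.8,0,0,0,54],[0,0,0.8,0,0,0,54],[0,0,0.8,0,0,0,54]])

```text
t: 2.18
tcp_pos: [0.5702, 0.2147, 0.0383]
ee_rot: [2.272, 2.169, 0.001]
force: [0.9, 0.7, -0.6]
width: 0.542
finger_force: 0.0
```

>>> drive_tool(commands=[[0,0,0.6,0,0,0,54],[0,0,0,0,0,0,54]])

```text
t: 2.35
tcp_pos: [0.5663, 0.2148, 0.0171]
ee_rot: [-2.269, -2.167, 0.009]
force: [-0.6, 1.2, -0.5]
width: 0.54
finger_force: 0.0
```

Run:
```python
from h import *
from workcell import get_image
need([.607,.034,.013],tgt(0,-1))
d=get_image("scene");crop(d,220,90,240,180,3,"pics/s1.png")
```

```text
t 2.35 tcp [0.5663 0.2148 0.0171] F [-0.6  1.2 -0.5] w 0.54 ff 0.0 j [ 0.18  0.56  1.62 -0.    0.97  0.22]
shift rows(0.03) [-5.96  1.63  0.13] turn rows(4deg) [-0.1   0.02  0.03]
```

View pics/s1.png

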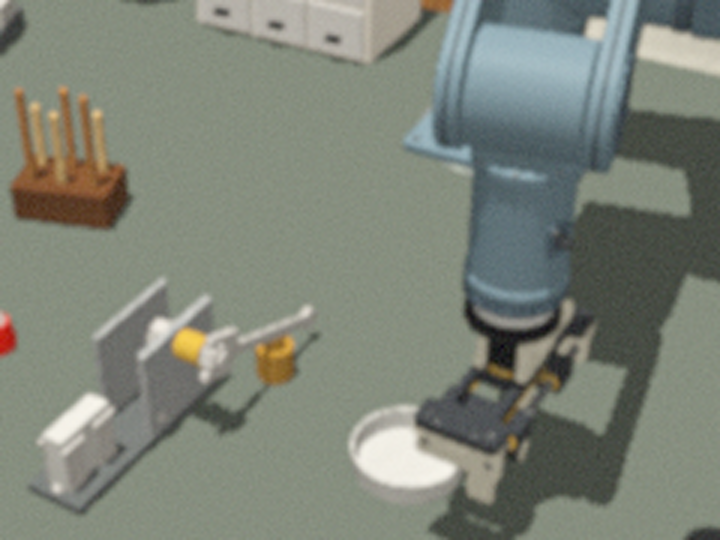

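The picture shows both fingers standing down just outside the dish's far rim (dish around (410,450), fingers at (480,490)), clear of everything else.

>>> drive_tool(commands=[[-0.35,0.1,0.02,0,0,0,54],[-0.35,0.1,0.02,0,0,0,54],[-0.35,0.1,0.02,0,0,0,54],[-0.35,0.1,0.02,0,0,0,54],[-0.35,0.1,0.02,0,0,0,54]])

```text
t: 2.82
tcp_pos: [0.5826, 0.1611, 0.0188]
ee_rot: [2.272, 2.168, 0.003]
force: [0.1, 1.8, 0.8]
width: 0.542
finger_force: 0.8
```

>>> drive_tool(commands=[[-0.35,0.1,0,0,0,0,54],[-0.35,0.1,0,0,0,0,54],[-0.35,0.1,0,0,0,0,54],[-0.35,0.1,0,0,0,0,54],[-0.35,0.1,0,0,0,0,54]])

```text
t: 3.23
tcp_pos: [0.5943, 0.108, 0.0177]
ee_rot: [-2.273, -2.169, 0.0]
force: [-0.8, 2.3, 0.6]
width: 0.54
finger_force: 0.8
```

>>> drive_tool(commands=[[-0.3,0.08,0,0,0,0,54],[-0.3,0.08,0,0,0,0,54],[-0.3,0.08,0,0,0,0,54],[-0.2,0.05,0,0,0,0,54],[0,0,0,0,0,0,54]])

```text
t: 3.65
tcp_pos: [0.6017, 0.0742, 0.0176]
ee_rot: [2.273, 2.168, -0.001]
force: [-0.1, 0.6, 0.3]
width: 0.538
finger_force: 0.0
```

Run:
```python
from h import *
from workcell import get_image
need([.607,.034,.013],tgt(0,-1))
d=get_image("scene");crop(d,200,130,200,150,3,"pics/s2.png")
```

```text
t 3.65 tcp [0.6017 0.0742 0.0176] F [-0.1  0.6  0.3] w 0.538 ff 0.0 j [-0.06  0.55  1.63 -0.    0.96 -0.01]
shift rows(0.03) [-1.33  0.24  0.15] turn rows(4deg) [0.   0.01 0.01]
```

View pics/s2.png

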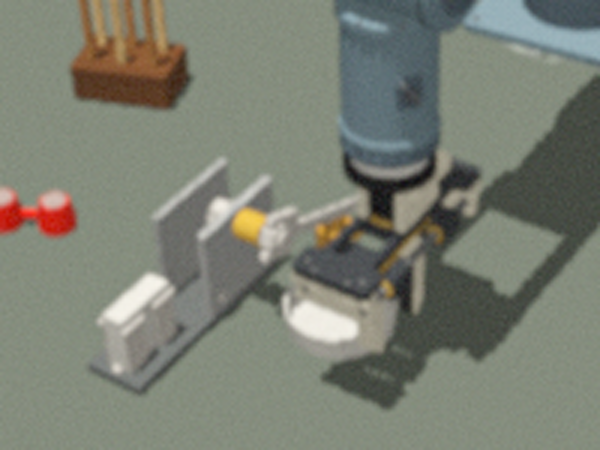

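The dish is cradled by the fingers, with its left rim at (282,305) and still clear of the nut at (275,240). I'm pushing it the rest of the way.

>>> drive_tool(commands=[[-0.3,0.06,0,0,0,0,54],[-0.3,0.06,0,0,0,0,54],[-0.3,0.06,0,0,0,0,54],[-0.25,0.05,0,0,0,0,54],[-0.15,0,0,0,0,0,54]])

```text
t: 4.12
tcp_pos: [0.6068, 0.0351, 0.0176]
ee_rot: [2.273, 2.168, 0.0]
force: [0.3, -0.1, -1.2]
width: 0.542
finger_force: 0.3
```

>>> drive_tool(commands=[[0,0,0,0,0,0,54],[0.3,0,0,0,0,0,54],[0.6,0,0,0,0,0,54],[0.8,0,0,0,0,0,54],[0.8,0,0,0,0,0,54]])

```text
t: 4.53
tcp_pos: [0.6098, 0.1127, 0.0178]
ee_rot: [-2.274, -2.168, -0.0]
force: [0.2, 0.2, 0.7]
width: 0.539
finger_force: 0.0
```

>>> drive_tool(commands=[[0.5,0,-1,0,0,0,54],[0.5,0,-1,0,0,0,54],[0,0,-1,0,0,0,54],[0,0,-1,0,0,0,54],[0,0,-1,0,0,0,54]])

```text
t: 4.95
tcp_pos: [0.6106, 0.1431, 0.1691]
ee_rot: [-2.27, -2.171, 0.0]
force: [-0.1, 0.4, -0.1]
width: 0.544
finger_force: 0.0
```

Run:
```python
from h import *
from workcell import get_image
need([.6045,-.0885,.2],tgt(0,-1))
d=get_image("scene");crop(d,230,170,120,90,5,"pics/s3.png");pickle.dump(d,open("pics/s3.pkl","wb"))
t=get_image("top");pickle.dump(t,open("pics/t3.pkl","wb"))
```

```text
t 4.95 tcp [0.6106 0.1431 0.1691] F [-0.1  0.4 -0.1] w 0.544 ff 0.0 j [0.05 0.43 1.41 0.   1.3  0.1 ]
shift rows(0.03) [-7.72  0.14 -1.03] turn rows(4deg) [-0.   -0.    0.05]
```

View pics/s3.png

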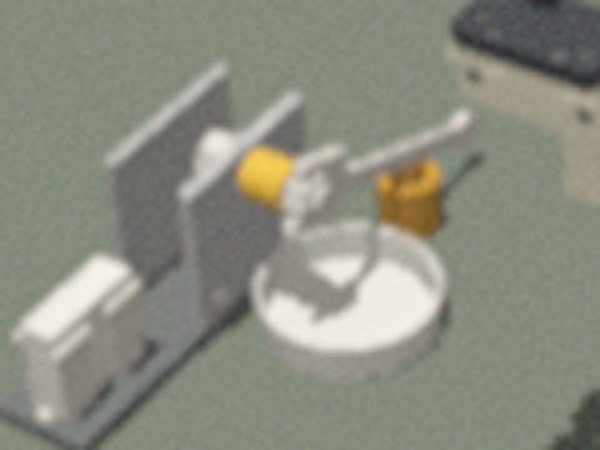

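The picture shows the dish's rim spanning (250,288)-(447,290), in front of the bracket and under the nut at (305,190). The bushing is untouched.

Run:
```python
from h import *
from workcell import get_image
s=load("s3")
S=lambda u,v:onz(s,230+(u+.5)/5-.5,170+(v+.5)/5-.5,.024)
print((S(250,288)+S(447,290))/2, (S(340,220)+S(355,352))/2)
ang=np.linspace(0,2*np.pi,90)
for c in([.608,-.016],[.61,-.012],[.605,-.02]):
    P=np.array([proj(s,[c[0]+.05*np.cos(a),c[1]+.05*np.sin(a),.024]) for a in ang]);Q=(P-[230,170]+.5)*5-.5
    print(c,Q.min(0),Q.max(0))
t=load("t3");m=cv2.inRange(t["img"],(185,185,185),(255,255,255))
for c in([.608,-.016],): print(proj(t,[*c,.024]))
k,l,st,ce=cv2.connectedComponentsWithStats(m)
for i in range(1,k):
    if st[i][4]>40 and 300<ce[i][0]<360 and 100<ce[i][1]<230: print(st[i],ce[i],onz(t,*ce[i],.01))
```

```text
[ 0.60423057 -0.01563136  0.024     ] [ 0.60096922 -0.01830565  0.024     ]
[0.608, -0.016] [249.68158325 232.01870075] [438.28797262 357.8203533 ]
[0.61, -0.012] [253.96323216 236.35056559] [442.99519946 362.73263814]
[0.605, -0.02] [246.45258401 226.66980373] [434.53103099 351.75902919]
[326.31043915 168.73668758]
[350 125  11  20 155] [355.11612903 134.4516129 ] [ 0.72592953 -0.11031187  0.01      ]
[344 151  10  31 102] [346.88235294 166.45098039] [ 0.61848333 -0.08371591  0.01      ]
[312 156  24  31 438] [322.53196347 171.09817352] [ 0.60211446 -0.00382876  0.01      ]
[328 177  13  41  86] [332.1744186  190.53488372] [ 0.53829214 -0.0361236   0.01      ]
```

>>> drive_tool(commands=[[-0.2,0,-1,0,0,0,54],[-0.9,0,-0.2,0,0,0,54],[-0.9,0,0,0,0,0,54],[-0.9,0,0,0,0,0,54],[-0.9,0,0,0,0,0,54]])

```text
t: 5.47
tcp_pos: [0.6054, 0.0276, 0.2032]
ee_rot: [-2.271, -2.17, 0.0]
force: [0.3, -0.5, 0.1]
width: 0.542
finger_force: 0.0
```

>>> drive_tool(commands=[[-0.9,0,0,0,0,0,54],[-0.9,0,0,0,0,0,54],[-0.9,0,0,0,0,0,54],[-0.9,0,0,0,0,0,54],[-0.5,0,0,0,0,0,54]])

```text
t: 5.88
tcp_pos: [0.5998, -0.0972, 0.2028]
ee_rot: [-2.274, -2.167, 0.002]
force: [0.2, 0.5, -0.3]
width: 0.542
finger_force: 0.0
```

Run:
```python
from h import *
L=.34; T=tgt(L,-1); h=np.array([.604,-.0922,.085]); z=T.as_matrix()[:,2]; print(z)
need(h+z*(.019-.1),T)
```

```text
[ 0.33308752 -0.01600741 -0.94276003]
t 5.8833 tcp [ 0.5998 -0.0972  0.2028] F [ 0.2  0.5 -0.3] w 0.542 ff 0.0 j [-0.34  0.37  1.41 -0.    1.36 -0.3 ]
shift rows(0.03) [ 0.17 -0.77  1.38] turn rows(4deg) [-4.88  0.01  0.  ]
```

>>> drive_tool(commands=[[0.1,-0.2,0,-1,0,0,54],[0,-0.2,0,-1,0,0,54],[0,-0.2,0,-1,0,0,54],[0,-0.2,0,-1,0,0,54],[0,0,0,-0.9,0,0,54]])

```text
t: 6.3
tcp_pos: [0.5752, -0.0899, 0.2005]
ee_rot: [2.078, 1.984, 0.345]
force: [-0.5, 0.6, -0.2]
width: 0.538
finger_force: 0.0
```

>>> drive_tool(commands=[[0,0,0,0,0,0,54]])

```text
t: 6.38
tcp_pos: [0.5735, -0.0892, 0.1996]
ee_rot: [2.081, 1.986, 0.344]
force: [-1.0, 0.9, -0.8]
width: 0.542
finger_force: 0.0
```

Run:
```python
from h import *
from workcell import get_image
L=.34; T=tgt(L,-1); h=np.array([.604,-.0922,.085]); z=T.as_matrix()[:,2]
need(h+z*.019,T)
d=get_image("top");crop(d,280,90,160,120,5,"pics/t4.png")
```

```text
t 6.3833 tcp [ 0.5735 -0.0892  0.1996] F [-1.   0.9 -0.8] w 0.542 ff 0.0 j [-0.43  0.13  1.8   0.16  0.9  -0.46]
shift rows(0.03) [-0.06 -0.32  4.57] turn rows(4deg) [ 0.01 -0.03  0.01]
```

>>> drive_tool(commands=[[-0.06,-0.32,0.5,0,0,0,54],[0,0,0.5,0,0,0,54],[0,0,0.5,0,0,0,54],[0,0,0.5,0,0,0,54],[0,0,0,0,0,0,54]])

```text
t: 6.85
tcp_pos: [0.5876, -0.0928, 0.1386]
ee_rot: [2.083, 1.989, 0.34]
force: [-0.7, 0.3, -1.4]
width: 0.542
finger_force: 0.0
```

Run:
```python
from h import *
from workcell import get_image
L=.34; T=tgt(L,-1); h=np.array([.604,-.0922,.085]); z=T.as_matrix()[:,2]
need(h+z*.019,T)
d=get_image("scene");crop(d,220,120,160,120,5,"pics/s4.png")
```

```text
t 6.85 tcp [ 0.5876 -0.0928  0.1386] F [-0.7  0.3 -1.4] w 0.542 ff 0.0 j [-0.42  0.22  1.85  0.18  0.76 -0.49]
shift rows(0.03) [ 0.04 -0.08  2.5 ] turn rows(4deg) [-0.05 -0.04  0.02]
```

View pics/s4.png

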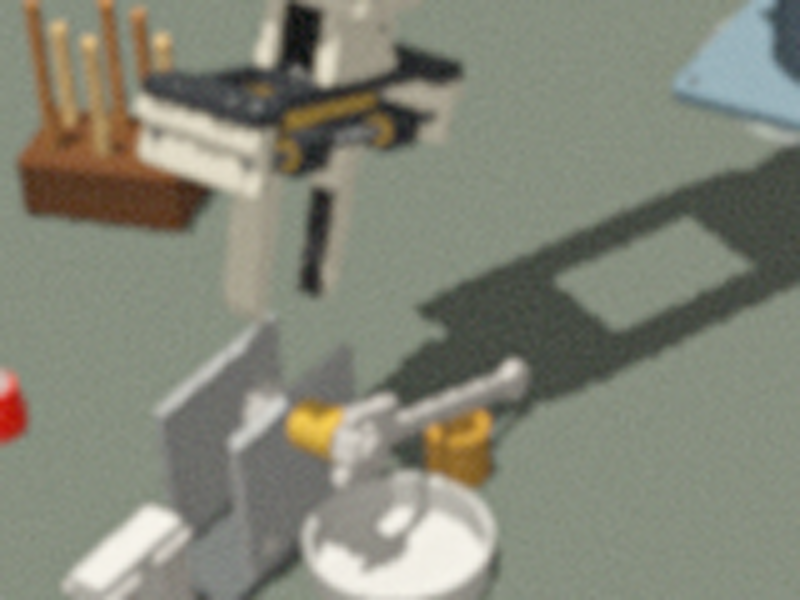

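The fingertips hang above the gap at (245,305) and (320,290), with the head visible at (262,405). They are lined up, so I'm descending slowly.

>>> drive_tool(commands=[[0.03,-0.07,0.35,0,0,0,54],[0,0,0.35,0,0,0,54],[0,0,0.35,0,0,0,54],[0,0,0.3,0,0,0,54],[0,0,0,0,0,0,54]])

```text
t: 7.32
tcp_pos: [0.5988, -0.0928, 0.1006]
ee_rot: [2.081, 1.987, 0.341]
force: [0.7, 0.1, -0.6]
width: 0.541
finger_force: 0.0
```

>>> drive_tool(commands=[[0,0,0.3,0,0,0,54],[0,0,0.3,0,0,0,54],[0,0,0.3,0,0,0,54],[0,0,0.2,0,0,0,54],[0,0,0,0,0,0,54]])

```text
t: 7.73
tcp_pos: [0.6097, -0.0934, 0.0697]
ee_rot: [2.081, 1.986, 0.342]
force: [-1.0, -0.0, 0.2]
width: 0.539
finger_force: 0.0
```

Run:
```python
from h import *
L=.34; T=tgt(L,-1); h=np.array([.604,-.0922,.085]); z=T.as_matrix()[:,2]
need(h+z*.019,T)
```

```text
t 7.7333 tcp [ 0.6097 -0.0934  0.0697] F [-1.  -0.   0.2] w 0.539 ff 0.0 j [-0.4   0.35  1.88  0.21  0.6  -0.51]
shift rows(0.03) [ 0.03 -0.01  0.09] turn rows(4deg) [-0.   -0.02  0.02]
```

>>> drive_tool(commands=[[0,0,0.09,0,0,0,32],[0,0,0,0,0,0,32],[0,0,0,0,0,0,28],[0,0,0,0,0,0,28],[0,0,0,0,0,0,28]], force=25)

```text
t: 8.15
tcp_pos: [0.612, -0.094, 0.0697]
ee_rot: [2.078, 1.983, 0.344]
force: [2.7, 0.8, -0.7]
width: 0.286
finger_force: 1.3
```

>>> drive_tool(commands=[[0,0,0,0,0,0,10],[0,0,0,0,0,0,10],[0,0,0,0,0,0,10],[0,0,0,0,0,0,10],[0,0,0,0,0,0,10]])

```text
t: 8.57
tcp_pos: [0.6132, -0.0941, 0.0703]
ee_rot: [2.077, 1.981, 0.346]
force: [7.5, 0.3, -2.4]
width: 0.26
finger_force: 25.0
```

The opening of 24 mm with a 25 N grip means the flats are seated. Now I turn about the grasp point, easing the side load as I go.

>>> drive_tool(commands=[[0,0.1,0,0,0,0,10],[0,-0.03,0,0.6,0,0,10],[0,-0.03,0,0.6,0,0,10],[0,-0.03,0,0.6,0,0,10],[0,-0.03,0,0.6,0,0,10]], force=40)

```text
t: 8.98
tcp_pos: [0.6107, -0.094, 0.0695]
ee_rot: [2.178, 2.078, 0.18]
force: [2.1, 0.9, -2.2]
width: 0.254
finger_force: 40.0
```

>>> drive_tool(commands=[[0,-0.03,0,0.6,0,0,10],[0,-0.03,0,0.6,0,0,10],[0,-0.03,0,0.6,0,0,10],[0,-0.03,0,0.6,0,0,10],[0,0,0,0,0,0,10]])

```text
t: 9.4
tcp_pos: [0.608, -0.0939, 0.0693]
ee_rot: [2.269, 2.166, 0.006]
force: [-1.7, -0.8, 6.6]
width: 0.256
finger_force: 40.0
```

Run:
```python
from h import *
from workcell import get_image
need([.607,-.0935,.066],tgt(0,-1))
d=get_image("scene");crop(d,220,140,160,120,5,"pics/s5.png");pickle.dump(d,open("pics/s5.pkl","wb"))
```

```text
t 9.4 tcp [ 0.608  -0.0939  0.0693] F [-1.7 -0.8  6.6] w 0.256 ff 40.0 j [-0.34  0.5   1.56  0.    1.07 -0.29]
shift rows(0.03) [ 0.01 -0.04  0.11] turn rows(4deg) [0.09 0.01 0.03]
```

View pics/s5.png

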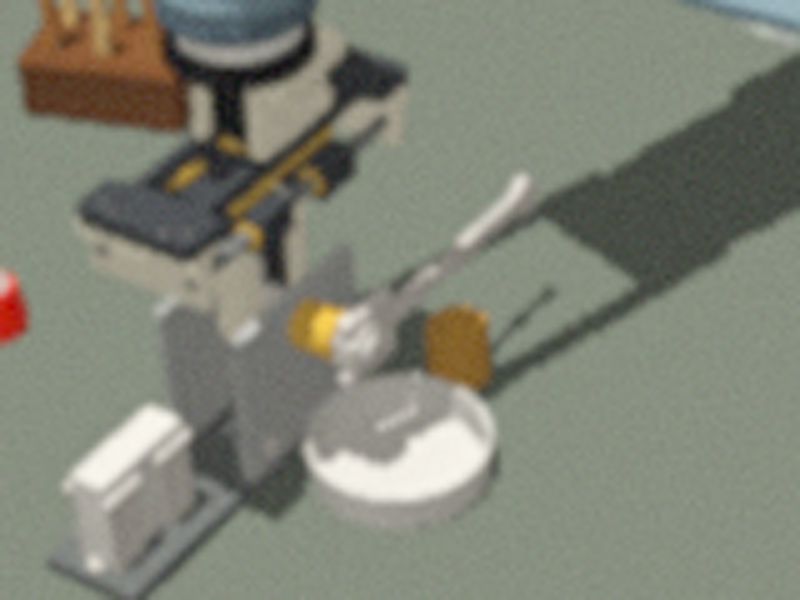

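The spanner is lifted clear of the bushing, with its tip at (522,183) and the nut at (358,335). I'm checking the angle.

Run:
```python
from h import *
s=load("s5")
n0=np.array([.607,-.0336,.085])
def P(u,v,n):
    o,r=ray(s,220+(u+.5)/5-.5,140+(v+.5)/5-.5); k=((n-o)@XS)/(r@XS); return o+k*r
for dx in(-.003,0,.003):
    n=n0+dx*XS
    for c in((522,183),(525,190),(490,222),(435,270)):
        p=P(*c,n); print(dx,c,p,(p-n)@YS,np.arctan2(p[2]-n[2],(p-n)@YS))
for a in(-.1,-.05,0,.05,.1):
    e=n0+.171*(np.cos(a)*YS+np.sin(a)*np.array([0,0,1])); print(a,(proj(s,e)-[220,140]+.5)*5-.5)
```

```text
-0.003 (522, 183) [ 0.44330109 -0.02873633  0.08531585] 0.16373592968503398 0.0019290054295819554
-0.003 (525, 190) [ 0.44019442 -0.02858703  0.0785464 ] 0.16684603447095733 -0.038660721135747714
-0.003 (490, 222) [ 0.4772703  -0.03036881  0.07952952] 0.12972912152333774 -0.04214353251735971
-0.003 (435, 270) [ 0.53272257 -0.03303372  0.08250137] 0.07421547781286301 -0.033654500699741276
0 (522, 183) [ 0.44822838 -0.02596981  0.08934304] 0.15894734000412225 0.0273169796560944
0 (525, 190) [ 0.44513772 -0.02582128  0.08260847] 0.16204142062201968 -0.014757696555105629
0 (490, 222) [ 0.48202258 -0.02759388  0.08358652] 0.12511574484826438 -0.011296866016473507
0 (435, 270) [ 0.53718914 -0.03024505  0.08654307] 0.0698881236404987 0.02207550723945573
0.003 (522, 183) [ 0.45315568 -0.02320328  0.09337024] 0.15415875032321075 0.054242943888096584
0.003 (525, 190) [ 0.45008103 -0.02305552  0.08667054] 0.15723680677308208 0.010623958487891955
0.003 (490, 222) [ 0.48677485 -0.02481894  0.08764353] 0.12050236817319133 0.021934064201854172
0.003 (435, 270) [ 0.54165571 -0.02745639  0.09058476] 0.06556076946813451 0.08497934497504643
-0.1 [532.67622283 203.84571424]
-0.05 [533.15705349 191.1163151 ]
0 [533.24736261 178.6406907 ]
0.05 [532.94252266 166.44501636]
0.1 [532.23832843 154.55577174]
```

>>> drive_tool(commands=[[0,0,0,0,0,0,10],[0,0,0,0,0,0,10],[0,0,0,0,0,0,10],[0,0,0,0,0,0,10],[0,0,0,0,0,0,10]])

```text
t: 9.87
tcp_pos: [0.6081, -0.0939, 0.0693]
ee_rot: [2.267, 2.164, 0.01]
force: [4.0, -0.9, 3.7]
width: 0.252
finger_force: 40.0
```

```bash
python3 -c "
from workcell import ctrl
print(ctrl.hand_in())"
```

```text
the job is handed in; nothing more can be done
None
```

I handed the job in at about 10 s, but no verdict came back: the dish sits about 18 mm from the nut's centre, and the head is still held at 40 N with the spanner off the bushing and within about 0.03 rad of level (all positions from the camera images).

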